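# Make up two shell-painting kits

### The job

Make up the two painting kits in the grey divided trays, taking each thing from the cardboard. The long two-compartment tray gets the long plain black shell in its longer compartment and the low lidded paint pot in its shorter one; the wide three-compartment tray gets the short plain black shell in its big compartment and the tall jar and the open cup in its two small compartments, one in each, either way round. Set everything down upright (the shells on their flat lips), flat on the compartment floor, and do not disturb the white tub, the can of brushes or the white-banded shell.

Things in the scene. Friction and masses are not known exactly. Their poses are not given: they have to be found in the camera images.
- long_shell_c (a point): Black with a dull gloss, whelk-like, lies on a flat lip so that it does not roll, x along its length towards the pointed spire, z up. Plain, 106 long, 42 wide, 43 mm high, widest (42 mm, straight-sided, grip here across y) over its middle 20 mm; the point is its centre, 22 mm above its underside. Loose, about 90 g.
- short_shell_c (a point): Black with a dull gloss, whelk-like, lies on a flat lip so that it does not roll, x along its length towards the pointed spire, z up. Plain and stubby, 64 long, 44 wide, 45 mm high, widest (44 mm, straight-sided, grip here across y) over its middle 12 mm; the point is its centre, 23 mm above its underside. Loose, about 60 g.
- low_pot_c (a point): Low round paint pot with white lid, 46 mm high; body 50 mm across, lid (top 12 mm) 52 mm across. The point is its centre, 23 mm above its underside; z up. Loose, about 100 g.
- tall_jar_c (a point): Tall slim round white jar with black cap, 88 mm high, 38 mm across (cap, top 18 mm, 37 mm). The point is its centre, 44 mm above its underside; z up. Loose, about 110 g.
- cup_c (a point): Open straight-sided white plastic cup, empty, 56 mm high, 52 mm across, wall 3 mm. The point is its centre, 28 mm above its underside; z up. Loose, about 50 g.
- long_tray: Grey tray, 250 (x) by 112 (y) mm, fixed. Origin: centre of its underside, z up. Floor 5 mm thick; all walls and the divider 6 mm thick, tops 17 mm above the underside (12 above the floor). Two compartments, both 100 mm wide in y: the longer one is 141 mm long in x, centred at x = -48.5, y = 0 mm; the shorter one is 91 mm long, centred at x = +73.5, y = 0 mm.
- wide_tray: Grey tray, 206 (x) by 160 (y) mm, fixed. Origin: centre of its underside, z up. Floor 5 mm thick; all walls and dividers 6 mm thick, tops 17 mm above the underside (12 above the floor). Three compartments: the big one 90 (x) by 148 (y) mm, centred at x = -52, y = 0 mm; two small ones 98 (x) by 71 (y) mm, centred at x = +48, y = +38.5 and y = -38.5 mm.
- tub: Bystander, leave alone: white oblong plastic tub, 100 (x) by 150 (y) mm, 55 mm high. Origin: centre of its underside.
- brush_can: Bystander, leave alone: round steel can 72 mm across and 90 mm high with paint brushes standing in it up to 172 mm high. Origin: centre of its underside.
- painted_shell_c (a point): Bystander, leave alone: a finished black shell with white painted bands, 84 long (x), 42 wide, 43 mm high. The point is its centre, 22 mm above its underside.
Not all that is in view belongs to the job. Leave any blue or green look-alike of the part that bears cup_c alone. What is shaped like the part that bears short_shell_c but red or yellow is not meant.

How it is judged:
By the outcome, as a careful person would: the job done as asked, in the order asked, and still so for the second after the job is handed in, with the robot touching nothing.
It also fails if it takes over 128 s, if anything falls off the work surface, if the arm or the gripper's body presses on something with over 40 N, if the wrist force passes 120 N, or if a joint passes its speed limit or range.

### The arm

A 7-joint arm with a two-finger parallel gripper is mounted at the origin on the work surface. World frame = base frame: x ahead of the robot, y to its left, z up, the work surface at z = 0. Lengths are in m, angles in degrees, forces in N, time in s.
With the tool pointing down it reaches from about 0.425 to 0.875 m from the base axis. Payload 4.7 kg.
Tool frame: the origin (TCP) lies on the centre line of the jaws, within the pads' length; the fingertips stand 11 mm ahead of it and the grasp point (between the pads) lies 8 mm behind it (finger_overhang is the x of the fingertips in the tool frame, in m); x points along the fingers, z is the direction in which the jaws open and shut, and the axes are right-handed (so a half turn about x gives the same grasp; the last joint's range is limited). The gripper opens to 87 mm and grips with 3 to 60 N. Pads are 19 mm wide; open, the fingers measure 117 mm over their backs; the gripper's body (75 mm by 190 mm) begins 51 mm behind the grasp point.
Start: joints at [66.068, 18.392, -4.016, 83.108, 1.295, 78.541, -3.26], TCP at [0.272, -0.59, 0.234] pointing down, gripper open.
Joint ranges: [-163.93, 163.93], [-17.29, 119.83], [-79.2, 71.16], [3.27, 140.29], [-89.18, 269.18], [5.43, 117.66], [-154.24, 154.24]. Speed limits (degrees/s): [147.25, 147.25, 180, 180, 180, 180, 180].

### API

Orientations are given as [roll, pitch, yaw] about the fixed x, y, z axes, in that order (R = Rz(yaw) Ry(pitch) Rx(roll)).
In Python, from cell import get_obs, read_camera, sign_off, cut_out, finger_overhang gives the robot as it stands.
- The arm moves only by the tool servo_tool, never from a script. Its argument "rows" is one flat list of numbers, 5 for each row, row after row: the shift along the world's x, y, z in mm, then the turn about the world's z in degrees, then the closure, from 0 (fully open) to 1 (shut). A call has 1 to 10 rows; each row is the pose to reach, as a shift and turn from the pose commanded when the call began; what a row does not reach only later rows make up. A row lasts 1/12 s, in which the tool goes at most 41.7 mm and 7.16 degrees, less where a joint would pass 70% of its speed; a pose out of reach is approached as far as the arm can. A call with a gripper value outside its range is refused whole. The fingers move at their own pace and stop on an object; "force" is the grip in N (left out, the last holds). Time passes only in rows, so rows that repeat a pose let the fingers close. It gives the time, the measured TCP pose, the force and the opening at its end, in the units of the state.
- get_obs(): the state, without advancing time (a new reading comes with each control period).
- read_camera(name): name is "scene" or "top" or "wrist"; returns a dict with "frame" (384x512x3 uint8, blue, green, red), "range_z" (384x512 float32, m along the optical axis (not along the pixel's ray), 0 where there is no reading), "intrinsics" (3x3 intrinsics, pixels), "k1" (the pictures are not rectified: a ray, as slopes to the right and down, at radius r is drawn at 1 + k1 r^2 times it, then the intrinsics apply), "cam_to_world" (4x4, takes a point from camera to world coordinates); the wrist camera has in their place "tool_from_camera" (4x4, takes a point from camera to tool coordinates, whose origin is the TCP and whose axes are the tool frame's). Camera axes: x right, y down, z forward; pixel columns grow to the right and rows downward; lengths in m; the calibration is good to about 2 mm. A picture is of the moment at which its call begins: read the wrist's pose just before it.
- sign_off(): hands the job in, once; it reports no verdict.
Trained networks look in a picture, given as the dict that the camera call returned (one of the last four; its "shot" number tells which), for a name from the list of things; names that differ only in an ending like _2 or _b are one class to them, and where a whole thing is asked for, a point or a joint stands for the part that bears it (a point fixed in the world has none). Each returns a list of dicts, best first, with "score" (0 to 1); they miss things now and then, are a little off and sometimes report something else, mostly with a low value. They report only what shows in the picture. A call takes as long as a camera call. They do not tell look-alikes from the thing itself.
- cut_out(name, picture): "pixels" (384x512 bool, what is visible of it) and "extent" ([centre column, centre row, width, height] in pixels, round what is visible of it).
The state is a dict: "time_s": time; "qpos": joint angles; "joint_velocities": joint speeds; "effort": joint torques, N m; "tool_pos": TCP position; "tool_rot": TCP orientation; "force": force on the tool from outside, world axes, zero at the start; "wrist_torque": the same for the moment, N m; "grip_width": finger opening in m.
Only numpy, scipy, OpenCV 4.12 (cv2) and the standard library are available. Lean on these libraries where they do the work, as an engineer would, in place of code of your own. Each camera call takes 0.05 s, during which the arm holds its last target.

## Working session

There is one attempt and no reset: what is moved stays moved. The work goes in short steps, Python scripts to look and compute and a tool call to move; the robot and the scene stay as the last step left them, time stands still between calls to the robot, and variables do not carry over. Pictures are saved under pics/ and viewed, and the job is handed in when it is done.

Besides the shell and the picture viewer there is one more tool, called after "Call:" by a JSON object that holds its "fn" and its "kwargs", one argument or row to a line. servo_tool: Moves the arm, as the interface text tells. Its arguments: {"type":"object","properties":{"rows":{"type":"array"},"force":{"type":"number"}},"required":["rows"]}

```bash
ls; mkdir -p pics; cat > h.py <<'E'
import numpy as np,cv2
from cell import *
E
python3 - <<'E'
from h import *
print(get_obs(),finger_overhang)
for n in ["scene","top"]:
    d=read_camera(n); cv2.imwrite(f"pics/{n}0.png",d["frame"]); print(n,d["intrinsics"],d["k1"],d["cam_to_world"],d["shot"])
    np.savez(f"{n}0.npz",**d)
E
```

```text
pics
{'time_s': 0.0, 'qpos': array([66.06603188, 18.43850998, -4.01697568, 83.17451439,  1.29504433,
       78.53821317, -3.25942838]), 'joint_velocities': array([ 0.02557872,  0.18337192,  0.02577235,  0.07703511, -0.03553585,
       -0.07544811,  0.02810191]), 'effort': array([-8.66016489e-04, -4.91292465e+01, -4.04656129e-01, -3.12525666e+01,
       -6.40279963e-02,  4.37662541e-02,  1.93483384e-04]), 'tool_pos': array([ 0.2717988 , -0.58987853,  0.23247129]), 'tool_rot': array([-177.19665543,   89.89388305,  117.54900463]), 'force': array([ 0.4233619 , -0.72914846,  0.04765063]), 'wrist_torque': array([ 0.01923378, -0.00466108,  0.04827715]), 'grip_width': 0.08692764725068586} 0.011
scene [[419.51834549   0.         255.53703772]
 [  0.         419.51834549 192.03475464]
 [  0.           0.           1.        ]] -0.011087315196665707 [[ 0.68946815  0.58305116 -0.42974994  1.0870148 ]
 [ 0.72428455 -0.54944703  0.41655713 -0.44380244]
 [ 0.00674929 -0.59846412 -0.80112118  0.90043904]
 [ 0.          0.          0.          1.        ]] 1
top [[442.31381597   0.         256.95777052]
 [  0.         442.31381597 194.36436795]
 [  0.           0.           1.        ]] -0.042214009064054286 [[ 0.00568628 -0.99678721  0.07989325  0.54290401]
 [-0.999964   -0.00516475  0.00673292  0.00499482]
 [-0.00629866 -0.07992866 -0.99678069  1.24726758]
 [ 0.          0.          0.          1.        ]] 2
```

View pics/scene0.png

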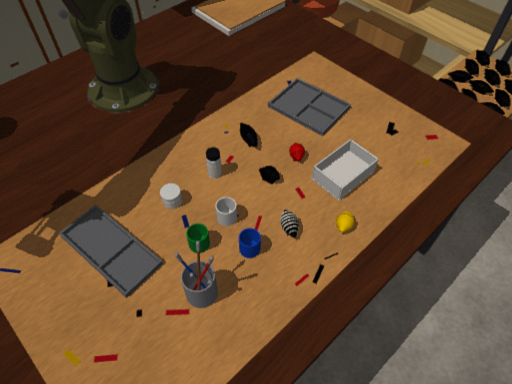

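View pics/top0.png

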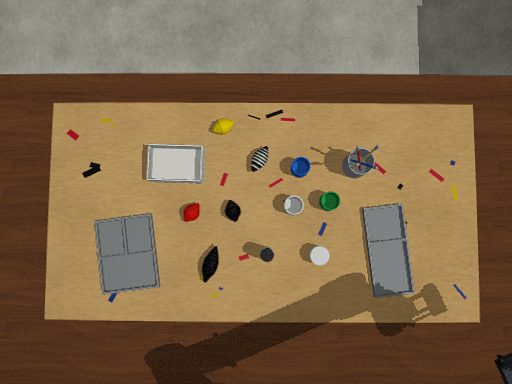

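```bash
cat > h.py <<'E'
import numpy as np,cv2
from cell import *
def rot(rpy):
    from scipy.spatial.transform import Rotation as R
    return R.from_euler('xyz',rpy,degrees=True).as_matrix()
def c2w(d,obs=None):
    if "cam_to_world" in d: return d["cam_to_world"]
    T=np.eye(4);T[:3,:3]=rot(obs["tool_rot"]);T[:3,3]=obs["tool_pos"]
    return T@d["tool_from_camera"]
def cloud(d,T):
    v,u=np.mgrid[0:384,0:512]
    p=np.stack([u,v],-1).reshape(-1,1,2).astype(np.float64)
    s=cv2.undistortPoints(p,d["intrinsics"],np.array([float(d["k1"]),0,0,0.])).reshape(384,512,2)
    z=d["range_z"].astype(float)
    P=np.stack([s[...,0]*z,s[...,1]*z,z],-1)@T[:3,:3].T+T[:3,3]
    P[z==0]=np.nan
    return P
def proj(P,d,T):
    q=(np.asarray(P)-T[:3,3])@T[:3,:3]
    o,_=cv2.projectPoints(q.reshape(-1,1,3),np.zeros(3),np.zeros(3),d["intrinsics"],np.array([float(d["k1"]),0,0,0.]))
    return o.reshape(-1,2)
NM=["long_shell_c","short_shell_c","low_pot_c","tall_jar_c","cup_c","long_tray","wide_tray","tub","brush_can","painted_shell_c"]
E
python3 - <<'E'
from h import *
for n in ["top","scene"]:
    d=read_camera(n);T=c2w(d);P=cloud(d,T)
    im=cv2.resize(d["frame"],None,fx=1.5,fy=1.5)
    np.savez(n+"P.npz",P=P)
    for m in NM:
        for r in cut_out(m,d)[:5]:
            e=r["extent"];q=P[r["pixels"]];q=q[~np.isnan(q[:,0])]
            if len(q)<5: print(n,m,"few");continue
            zt=np.percentile(q[:,2],[2,97]); t=q[q[:,2]>zt[1]-.008]
            mm=lambda a:np.round(a*1000).astype(int)
            print(n,m,round(r["score"],2),np.round(e).astype(int),"z",mm(zt),"med",mm(np.median(q,0)),"mid",mm((q.min(0)+q.max(0))/2),"topmed",mm(np.median(t,0)))
E
```

```text
top long_shell_c 0.85 [210 266  16  36] z [21 44] med [447 139  36] mid [449 140  24] topmed [447 139  40]
top short_shell_c 0.54 [224 126  21  15] z [21 46] med [830 109  37] mid [834 111  23] topmed [834 108  41]
top short_shell_c 0.52 [232 210  16  22] z [25 46] med [594  81  38] mid [594  82  36] topmed [596  81  42]
top short_shell_c 0.51 [193 213  16  17] z [26 45] med [590 191  38] mid [592 194  36] topmed [590 193  41]
top low_pot_c 0.8 [315 257  24  26] z [ 2 50] med [ 476 -153   46] mid [ 475 -154   26] topmed [ 474 -155   46]
top tall_jar_c 0.59 [268 256  17  17] z [40 92] med [480 -12  87] mid [479 -12  55] topmed [478 -12  88]
top cup_c 0.91 [330 200  23  22] z [-2 57] med [ 624 -187    8] mid [ 622 -184   30] topmed [ 621 -185   55]
top cup_c 0.61 [300 167  23  20] z [-1 58] med [ 719 -105    8] mid [ 721 -105   29] topmed [ 713 -103   56]
top cup_c 0.53 [294 206  19  16] z [-3 57] med [613 -85   5] mid [612 -84  28] topmed [613 -82  55]
top long_tray 0.69 [387 249  52  88] z [ 0 19] med [ 488 -353    6] mid [ 490 -350   10] topmed [ 506 -350   16]
top long_tray 0.41 [2
[... 1653 characters left out ...]
183   32] mid [ 625 -187   29] topmed [ 623 -187   54]
scene cup_c 0.67 [251 245  19  34] z [ 1 57] med [ 718 -105   31] mid [707 -95  30] topmed [ 720 -106   55]
scene cup_c 0.6 [225 211  20  30] z [ 2 56] med [614 -86  32] mid [614 -87  28] topmed [614 -87  54]
scene long_tray 0.91 [112 249 103  90] z [ 2 19] med [ 495 -352    7] mid [ 482 -349   10] topmed [ 514 -354   17]
scene wide_tray 0.64 [309 110  85  55] z [ 2 19] med [481 375   6] mid [479 374  10] topmed [484 376  16]
scene tub 0.9 [346 169  67  57] z [ 1 55] med [726 241  19] mid [714 264  28] topmed [730 235  53]
scene brush_can 0.87 [197 276  41  67] z [  4 165] med [ 729 -264   61] mid [ 697 -248   87] topmed [ 731 -278  167]
```

```bash
cat > fit.py <<'E'
from h import *
from scipy.optimize import minimize
def walls(kind):
    if kind=="long": X,Y=250,112; inn=[(-48.5,0,141,100),(73.5,0,91,100)]
    else: X,Y=206,160; inn=[(-52,0,90,148),(48,38.5,98,71),(48,-38.5,98,71)]
    m=np.zeros((300,300),np.uint8)
    cv2.rectangle(m,(150-X//2,150-Y//2),(150+X//2-1,150+Y//2-1),1,-1)
    for a,b,w,h in inn: cv2.rectangle(m,(int(150+a-w/2),int(150+b-h/2)),(int(150+a+w/2)-1,int(150+b+h/2)-1),2,-1)
    return m
def fit(kind,q,guess):
    # q mm points (x,y,z); wall pts z>12, floor pts z 2..9
    m=walls(kind); wall=(m==1); fl=(m==2)
    dw=cv2.distanceTransform((~wall).astype(np.uint8),cv2.DIST_L2,5).clip(0,8)
    df=cv2.distanceTransform((~fl).astype(np.uint8),cv2.DIST_L2,5).clip(0,8)
    W=q[(q[:,2]>13)&(q[:,2]<22)];F=q[(q[:,2]>3)&(q[:,2]<8)]
    def cost(p):
        a=np.radians(p[2]);c,s=np.cos(a),np.sin(a);o=0
        for D,S in((dw,W),(df,F)):
            d=S[:,:2]-p[:2];x=c*d[:,0]+s*d[:,1];y=-s*d[:,0]+c*d[:,1]
            o+=cv2.remap(D,np.float32(x+150).reshape(-1,1),np.float32(y+150).reshape(-1,1),cv2.INTER_LINEAR,borderValue=8).sum()
        return o/(len(W)+len(F))
    best=None
    for a in np.arange(0,360,10):
        r=minimize(cost,[*guess,a],method="Nelder-Mead",options=dict(initial_simplex=[[*guess,a-6],[guess[0]+10,guess[1],a],[guess[0],guess[1]+10,a],[guess[0],guess[1],a+6]]))
        if best is None or r.fun<best.fun: best=r
    return best.x,best.fun
E
python3 - <<'E'
from fit import *
for n in["top","scene"]:
    P=np.load(n+"P.npz")["P"].reshape(-1,3)*1000
    fr=np.load(n+"0.npz")["frame"].reshape(-1,3).astype(int)
    for k,g in(("long",(488,-352)),("wide",(478,376))):
        s=np.abs(P[:,:2]-g).max(1)<155
        print(n,k,*fit(k,P[s],g))
    for k,g in(("longshell",(450,138)),("short",(598,79)),("pot",(477,-155)),("jar",(480,-13)),("cup",(613,-85))):
        s=(np.hypot(*(P[:,:2]-g).T)<65)&(P[:,2]>12)
        q=P[s]
        if "s" in k and len(q):
            q=q[fr[s].max(1)<75]; r=cv2.minAreaRect(np.float32(q[:,:2])); w,v=np.linalg.eigh(np.cov(q[:,:2].T)); print(n,k,r,"ang",np.degrees(np.arctan2(v[1,1],v[0,1])),len(q))
        else:
            h={"pot":46,"jar":88,"cup":56}[k]
            t=q[(q[:,2]>h-6)&(q[:,2]<h+6)&(np.hypot(*(q[:,:2]-g).T)<36)]; print(n,k,cv2.minEnclosingCircle(np.float32(t[:,:2])),t.mean(0),len(t))
from scipy.spatial.transform import Rotation as R
o=get_obs();print(R.from_euler('xyz',o["tool_rot"],degrees=True).as_matrix().round(3),o["time_s"])
E
```

```text
top long [ 488.76364793 -351.23124996  366.72533076] 2.783857583999634
top wide [475.17116978 376.64866286   8.01506665] 2.095506191253662
top longshell ((449.5753479003906, 140.44308471679688), (38.618072509765625, 99.1296157836914), 74.11763000488281) ang 162.33877460152024 356
top short ((595.46337890625, 81.30340576171875), (44.456382751464844, 46.88835906982422), 63.72071838378906) ang -164.97478786972033 232
top pot ((474.5696105957031, -155.11154174804688), 26.126676559448242) [ 474.68712254 -155.10755317   45.83145492] 293
top jar ((478.3163757324219, -11.967480659484863), 18.12409019470215) [478.6345079  -12.19089952  87.55338714] 152
top cup ((610.5243530273438, -84.63540649414062), 25.591760635375977) [610.32869855 -85.2088256   54.929544  ] 65
scene long [ 489.50241726 -351.64063128    6.86083424] 2.247957468032837
scene wide [478.04185873 375.43060583   7.77426495] 1.8215422630310059
scene longshell ((450.95892333984375, 138.4619140625), (40.59538650512695, 100.8669662475586), 76.05582427978516) ang 165.12206303028537 285
scene short ((599.7799072265625, 77.48571014404297), (56.94823455810547, 41.35859680175781), 38.93791961669922) ang -157.23227941199397 252
scene pot ((477.7684631347656, -158.30859375), 26.82145118713379) [ 478.71338284 -157.59683249   45.54749827] 281
scene jar ((482.3858337402344, -12.431060791015625), 20.28824234008789) [482.4238157  -15.3933885   87.49940884] 131
scene cup ((612.4447631835938, -86.34224700927734), 27.40897560119629) [613.20303455 -87.37891966  54.39349419] 111
[[-0.     0.908  0.419]
 [-0.     0.419 -0.908]
 [-1.    -0.     0.   ]] 1.2
```

```bash
python3 - <<'E'
import cv2
a=cv2.imread("pics/top0.png")[180:280,170:350];cv2.imwrite("pics/crop.png",cv2.resize(a,None,fx=4,fy=4,interpolation=2))
E
```

```text
(no output)
```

View pics/crop.png

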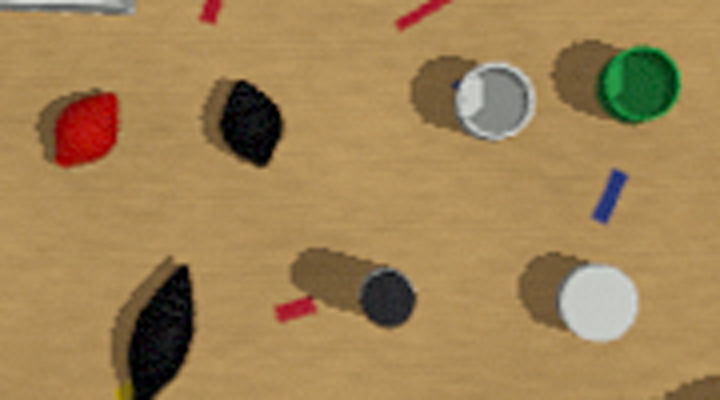

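Call:
{"fn": "servo_tool", "kwargs": {
  "rows": [40,20,0,-5,0,80,40,0,-12,0,110,70,0,-19,0,140,100,0,-26,0,160,135,0,-33,0,175,170,0,-40,0,185,210,0,-41,0,190,250,0,-41,0,195,290,0,-41,0,200,330,0,-41,0],
  "force": 15
}}

```text
time_s: 2.03
tool_pos: [0.4718, -0.2614, 0.2337]
tool_rot: [43.0, 90.0, -63.2]
force: [0.2, -0.2, -0.3]
grip_width: 0.0871
```

Call:
{"fn": "servo_tool", "kwargs": {
  "rows": [0,40,0,0,0,0,80,0,0,0,0,120,0,0,0,0,160,0,0,0,-5,200,0,0,0,-10,240,0,0,0,-15,280,0,0,0,-20,320,0,0,0,-22,360,0,0,0,-22,398,0,0,0]
}}

```text
time_s: 2.87
tool_pos: [0.4488, 0.1367, 0.2341]
tool_rot: [80.5, 89.9, -25.7]
force: [0.6, 0.1, -0.9]
grip_width: 0.0872
```

```bash
cat >> h.py <<'E'
def wshot(tag):
    o=get_obs();d=read_camera("wrist");T=c2w(d,o);P=cloud(d,T)*1000
    cv2.imwrite(f"pics/{tag}.png",d["frame"]);np.savez(tag+".npz",P=P,frame=d["frame"],T=T)
    R_=rot(o["tool_rot"]);print("t",round(o["time_s"],2),"tcp",(o["tool_pos"]*1000).round(1),"jawyaw",np.degrees(np.arctan2(R_[1,2],R_[0,2])).round(1),"xaxis",R_[:,0].round(3),"F",o["force"].round(1),"w",round(o["grip_width"]*1000,1))
    return o,d,T,P
def seg(P,g,r,zl,fr=None,dark=None):
    s=(np.hypot(P[...,0]-g[0],P[...,1]-g[1])<r)&(P[...,2]>zl)
    if dark: s&=fr.max(-1)<dark
    q=P[s];print("n",len(q),"zmax",np.percentile(q[:,2],98).round(1));return q
def shell(q):
    r=cv2.minAreaRect(np.float32(q[:,:2]));w,v=np.linalg.eigh(np.cov(q[:,:2].T));print("rect",np.round(r[0],1),np.round(r[1],1),r[2],"axis",np.degrees(np.arctan2(v[1,1],v[0,1])).round(1))
    e=v[:,1];p=(q[:,:2]-r[0])@v;
    for a in(-8,0,8):
        m=np.abs(p[:,1]-a)<4; c=(p[m,0].min()+p[m,0].max())/2; print(" at",a,"width",np.ptp(p[m,0]).round(1),"mid",(np.array(r[0])+c*v[:,0]+a*e).round(1))
E
python3 - <<'E'
from h import *
o,d,T,P=wshot("w1")
shell(seg(P,(450,139),70,12,d["frame"],75))
E
```

```text
t 2.87 tcp [448.8 136.7 234.1] jawyaw -106.2 xaxis [ 0.001 -0.001 -1.   ] F [ 0.6  0.1 -0.9] w 87.2
n 44322 zmax 344.5
rect [449.4 136.5] [133.6  94.5] 82.92618560791016 axis 70.7
 at -8 width 49.6 mid [454.6 126.2]
 at 0 width 72.0 mid [446.5 137.5]
 at 8 width 95.7 mid [450.2 144.7]
```

View pics/w1.png

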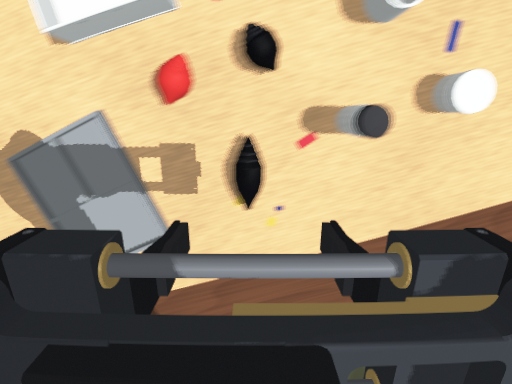

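```bash
sed -i 's/&(P\[...,2\]>zl)$/\&(P[...,2]>zl)\&(P[...,2]<100)/' h.py
python3 - <<'E'
from h import *
z=np.load("w1.npz");P=z["P"];f=z["frame"]
print("long");shell(seg(P,(450,139),65,10,f,75))
print("short");shell(seg(P,(597,79),50,10,f,75))
for g,h in(((477,-156),46),((480,-13),88)):
    q=seg(P,g,45,h-6); print(cv2.minEnclosingCircle(np.float32(q[:,:2])),q.mean(0))
E
```

```text
long
n 1095 zmax 43.2
rect [450.7 146.3] [32.5 95.8] 72.71910858154297 axis 163.1
 at -8 width 32.4 mid [458.4 143.9]
 at 0 width 32.5 mid [450.7 146.2]
 at 8 width 31.4 mid [443.2 149.1]
short
n 996 zmax 45.7
rect [597.4  86.3] [43.2 40.1] 57.3603401184082 axis -165.9
 at -8 width 30.0 mid [604.8  89.7]
 at 0 width 31.7 mid [596.9  88.2]
 at 8 width 31.1 mid [589.3  85.7]
n 1484 zmax 47.3
((476.7461853027344, -155.23927307128906), 26.683727264404297) [ 477.57338889 -153.41601661   45.42963014]
n 962 zmax 89.2
((480.1278991699219, -12.700630187988281), 18.760679244995117) [480.61969855 -11.78707576  87.47163581]
```

```bash

python3 - <<'E'
from h import *
z=np.load("w1.npz");P=z["P"];f=z["frame"]
print("long");shell(seg(P,(450,139),62,14))
print("short");shell(seg(P,(597,79),50,14))
print(np.isnan(P[100:220,200:300,0]).sum())
f2=f.copy();f2[np.isnan(P[...,0])]=(255,0,255);f2[(P[...,2]>14)&(P[...,2]<100)]=(0,255,255)
cv2.imwrite("pics/w1c.png",cv2.resize(f2[20:220,180:400],None,fx=3,fy=3))
E
```

```text
long
n 1578 zmax 43.1
rect [451.4 141.6] [ 41.3 104.3] 74.03092193603516 axis 162.6
 at -8 width 40.7 mid [459.1 139.3]
 at 0 width 41.1 mid [451.4 141.5]
 at 8 width 41.3 mid [443.7 143.7]
short
n 1427 zmax 45.4
rect [597.4  81.5] [51.7 45.3] 56.314605712890625 axis -160.9
 at -8 width 41.7 mid [604.6  85.1]
 at 0 width 43.2 mid [597.1  82.1]
 at 8 width 42.2 mid [589.6  79.4]
46
```

View pics/w1c.png

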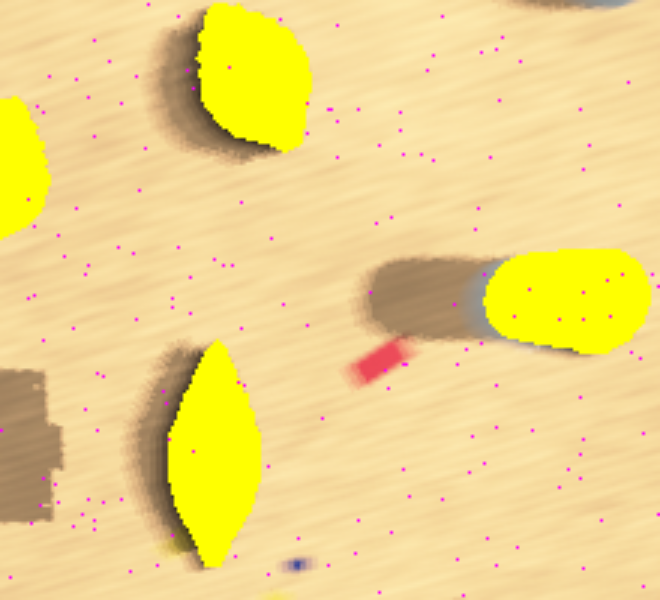

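Call:
{"fn": "servo_tool", "kwargs": {
  "rows": [2.5,5,-40,-1,0,2.5,5,-80,-1,0,2.5,5,-120,-1,0,2.5,5,-150,-1,0,2.5,5,-175,-1,0,2.5,5,-195,-1,0,2.5,5,-207,-1,0,2.5,5,-214,-1,0,2.5,5,-217,-1,0,2.5,5,-217,-1,0]
}}

```text
time_s: 3.75
tool_pos: [0.4525, 0.1395, 0.0168]
tool_rot: [122.2, 90.0, 15.0]
force: [0.3, 0.6, -0.3]
grip_width: 0.0872
```

Call:
{"fn": "servo_tool", "kwargs": {
  "rows": [0,0,0,0,0.4,0,0,0,0,0.7,0,0,0,0,0.7,0,0,0,0,0.7,0,0,0,0,0.7,0,0,0,0,0.7],
  "force": 15
}}

```text
time_s: 4.25
tool_pos: [0.4523, 0.1395, 0.0169]
tool_rot: [95.4, 90.0, -11.9]
force: [-0.8, 0.3, 0.0]
grip_width: 0.0544
```

Call:
{"fn": "servo_tool", "kwargs": {
  "rows": [0,0,0,0,0.7,0,0,0,0,0.7,0,0,0,0,0.7,0,0,0,0,0.7,0,0,0,0,0.7]
}}

```text
time_s: 4.67
tool_pos: [0.4522, 0.1395, 0.0166]
tool_rot: [111.6, 90.0, 4.3]
force: [-0.6, 0.3, 0.9]
grip_width: 0.0414
```

Call:
{"fn": "servo_tool", "kwargs": {
  "rows": [0,0,25,0,0.7,0,0,60,0,0.7,0,0,100,0,0.7,0,-20,133,0,0.7,0,-50,133,6,0.7,0,-90,133,12,0.7,0,-130,133,18,0.7,0,-170,133,24,0.7,0,-210,133,24,0.7,0,-250,133,24,0.7]
}}

```text
time_s: 5.5
tool_pos: [0.4515, -0.106, 0.1496]
tool_rot: [-5.6, 90.0, -88.7]
force: [0.2, 0.5, -0.9]
grip_width: 0.0412
```

Call:
{"fn": "servo_tool", "kwargs": {
  "rows": [-2,-40,0,0,0.7,-5,-80,0,0,0.7,-8,-120,0,0,0.7,-10,-160,0,0,0.7,-11,-195,0,0,0.7,-11,-225,0,0,0.7,-11,-240,0,0,0.7,-11,-247,0,0,0.7,-11,-247,0,0,0.7]
}}

```text
time_s: 6.25
tool_pos: [0.4407, -0.3519, 0.149]
tool_rot: [-141.8, 89.9, 134.9]
force: [1.1, 1.0, -1.6]
grip_width: 0.0416
```

```bash

python3 - <<'E'
from h import *
import fit
o,d,T,P=wshot("w2")
p=P.reshape(-1,3);s=(np.hypot(p[:,0]-489,p[:,1]+351)<170)
print(fit.fit("long",p[s],(489,-351)))
d=read_camera("top");P=cloud(d,c2w(d))*1000;p=P.reshape(-1,3);s=(np.hypot(p[:,0]-489,p[:,1]+351)<150)
E
```

```text
t 6.25 tcp [ 440.7 -351.9  149. ] jawyaw -83.4 xaxis [-0.001  0.001 -1.   ] F [ 1.1  1.  -1.6] w 41.6
(array([ 491.2404383 , -351.19714436,  366.72873565]), np.float64(0.04262539744377136))
```

View pics/w2.png

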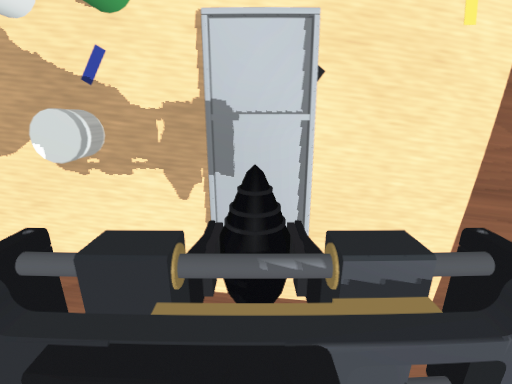

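Call:
{"fn": "servo_tool", "kwargs": {
  "rows": [1.5,-5,-30,0,0.7,1.5,-5,-65,0,0.7,1.5,-5,-90,0,0.7,1.5,-5,-108,0,0.7,1.5,-5,-117,0,0.7,1.5,-5,-122,0,0.7,1.5,-5,-125,0,0.7,1.5,-5,-126.5,0,0.7,1.5,-5,-126.5,0,0.7]
}}

```text
time_s: 7.1
tool_pos: [0.4434, -0.3566, 0.0241]
tool_rot: [45.4, 89.9, -37.9]
force: [0.2, 0.4, -0.2]
grip_width: 0.0416
```

Call:
{"fn": "servo_tool", "kwargs": {
  "rows": [0,0,-1,0,0.7,0,0,-1.5,0,0.7,0,0,-1.5,0,0.7]
}}

```text
time_s: 7.35
tool_pos: [0.4429, -0.3567, 0.0221]
tool_rot: [37.8, 89.9, -45.5]
force: [-0.0, 0.9, -2.2]
grip_width: 0.0413
```

Call:
{"fn": "servo_tool", "kwargs": {
  "rows": [0,0,-0.3,0,0.5,0,0,-0.3,0,0.4,0,0,-0.3,0,0.38,0,0,-0.3,0,0.38,0,0,10,0,0.38,0,0,30,0,0.38,0,0,60,0,0.2,0,0,90,0,0,0,0,120,0,0,0,0,120,0,0]
}}

```text
time_s: 8.18
tool_pos: [0.4461, -0.3589, 0.1494]
tool_rot: [44.3, 89.3, -38.9]
force: [0.6, -0.6, 0.2]
grip_width: 0.0729
```

```bash

python3 - <<'E'
from h import *
o,d,T,P=wshot("w3")
d=read_camera("scene");cv2.imwrite("pics/s3.png",cv2.resize(d["frame"][150:320,20:260],None,fx=3,fy=3))
P=cloud(d,c2w(d))*1000
shell(seg(P,(442,-357),62,25))
E
```

```text
t 8.18 tcp [ 446.1 -358.9  149.4] jawyaw -83.3 xaxis [ 0.009 -0.008 -1.   ] F [ 0.6 -0.6  0.2] w 72.9
n 462 zmax 50.9
rect [ 439.1 -357.7] [105.5  40.6] 5.285739898681641 axis -172.0
 at -8 width 37.8 mid [ 447.  -356.9]
 at 0 width 40.7 mid [ 439.1 -357.8]
 at 8 width 40.3 mid [ 431.1 -358.3]
```

View pics/s3.png

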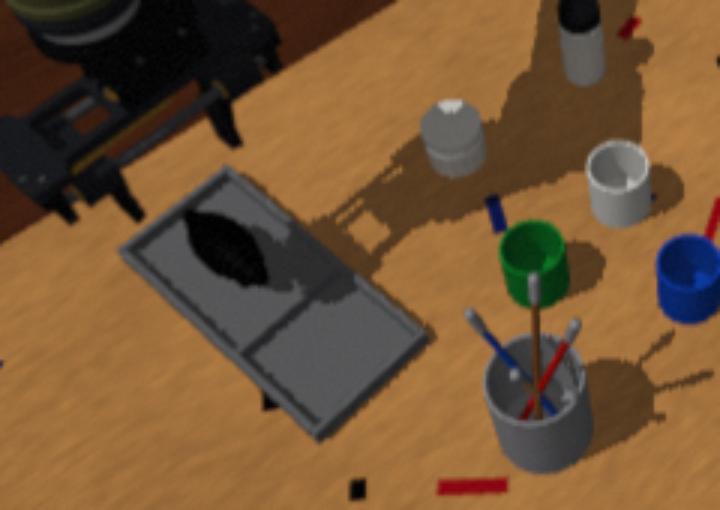

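```bash

python3 - <<'E'
from h import *
for w in("w2","w3"):
    P=np.load(w+".npz")["P"]
    q=seg(P,(476.7,-155),40,40); print(cv2.minEnclosingCircle(np.float32(q[:,:2])),q.mean(0))
print(get_obs()["tool_pos"])
E
```

```text
n 2367 zmax 46.9
((476.765625, -156.46572875976562), 26.778165817260742) [ 477.88753034 -157.9833525    45.37100313]
n 2359 zmax 47.0
((477.5199279785156, -156.2902069091797), 26.84371566772461) [ 477.84873123 -157.96932872   45.34884828]
[ 0.4436428  -0.35710682  0.1440337 ]
```

Call:
{"fn": "servo_tool", "kwargs": {
  "rows": [5,40,0,0,0,12,80,0,0,0,20,120,0,0,0,28,160,0,0,0,33,190,0,0,0,33.5,200.5,0,0,0,33.5,200.5,-20,0,0,33.5,200.5,-50,0,0,33.5,200.5,-80,0,0,33.5,200.5,-100,0,0]
}}

```text
time_s: 9.12
tool_pos: [0.4737, -0.1558, 0.0384]
tool_rot: [-109.0, 89.7, 167.7]
force: [0.1, -0.2, -0.1]
grip_width: 0.0866
```

Call:
{"fn": "servo_tool", "kwargs": {
  "rows": [0,0,-10,0,0,0,0,-18,0,0,0,0,-22,0,0,0,0,-24,0,0,0,0,-24,0,0.3,0,0,-24,0,0.6,0,0,-24,0,0.6,0,0,-24,0,0.6,0,0,-24,0,0.6,0,0,-24,0,0.6]
}}

```text
time_s: 9.95
tool_pos: [0.4763, -0.156, 0.0179]
tool_rot: [48.1, 90.0, -35.1]
force: [0.0, -1.2, 0.1]
grip_width: 0.0554
```

Call:
{"fn": "servo_tool", "kwargs": {
  "rows": [0,0,0,0,0.6,0,0,0,0,0.6,0,0,0,0,0.6,0,0,0,0,0.6]
}}

```text
time_s: 10.28
tool_pos: [0.4763, -0.156, 0.0179]
tool_rot: [37.0, 90.0, -46.3]
force: [-0.7, -0.0, 2.9]
grip_width: 0.0512
```

Call:
{"fn": "servo_tool", "kwargs": {
  "rows": [0,0,20,0,0.6,0,0,50,0,0.6,5,-15,75,0,0.6,20,-50,90,0,0.6,40,-85,90,0,0.6,58,-120,90,0,0.6,75,-155,90,0,0.6,86,-180,90,0,0.6,87,-187,90,0,0.6,87,-187,90,0,0.6]
}}

```text
time_s: 11.12
tool_pos: [0.5621, -0.3456, 0.1062]
tool_rot: [-95.4, 89.9, -178.9]
force: [-1.0, 0.4, -0.8]
grip_width: 0.0512
```

```bash

python3 - <<'E'
from h import *
import fit
o,d,T,P=wshot("w4")
p=P.reshape(-1,3);s=(np.hypot(p[:,0]-489,p[:,1]+351)<170)
print(fit.fit("long",p[s],(489,-351)))
E
```

```text
t 11.12 tcp [ 562.1 -345.6  106.2] jawyaw -83.5 xaxis [-0.002 -0.    -1.   ] F [-1.   0.4 -0.8] w 51.2
(array([ 491.49023151, -351.09978706,  366.81180443]), np.float64(0.10009661316871643))
```

View pics/w4.png

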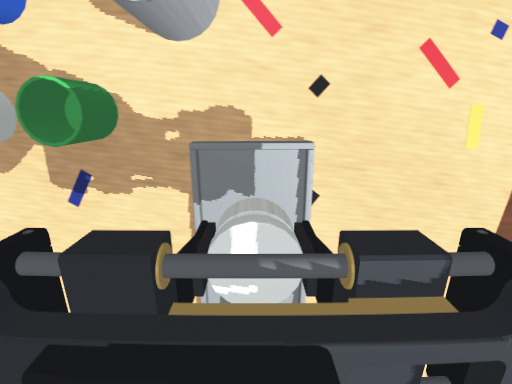

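Call:
{"fn": "servo_tool", "kwargs": {
  "rows": [1,2.5,-25,0,0.6,1,2.5,-50,0,0.6,1,2.5,-68,0,0.6,1,2.5,-77,0,0.6,1,2.5,-81,0,0.6,1,2.5,-83,0,0.6,1,2.5,-84,0,0.6,1,2.5,-84,0,0.6]
}}

```text
time_s: 11.83
tool_pos: [0.5649, -0.3405, 0.0249]
tool_rot: [53.2, 89.9, -30.0]
force: [-1.1, -0.9, -0.4]
grip_width: 0.0512
```

Call:
{"fn": "servo_tool", "kwargs": {
  "rows": [0,0,-1,0,0.6,0,0,-1.5,0,0.6,0,0,-1.7,0,0.6,0,0,-1.7,0,0.6]
}}

```text
time_s: 12.17
tool_pos: [0.5647, -0.3408, 0.0229]
tool_rot: [49.8, 89.9, -33.5]
force: [-0.7, -0.1, 2.5]
grip_width: 0.0516
```

Call:
{"fn": "servo_tool", "kwargs": {
  "rows": [0,0,0,0,0.4,0,0,0,0,0.27,0,0,0,0,0.27,0,0,0,0,0.27,0,0,20,0,0.27,0,0,55,0,0.27,0,0,90,0,0,0,0,125,0,0,0,30,160,0,0,0,70,180,0,0]
}}

```text
time_s: 13.0
tool_pos: [0.564, -0.2811, 0.202]
tool_rot: [33.3, 89.7, -50.4]
force: [2.1, 0.2, -0.0]
grip_width: 0.0817
```

Call:
{"fn": "servo_tool", "kwargs": {
  "rows": [0,40,0,0,0,0,80,0,4,0,0,120,0,8,0,0,160,0,12,0,0,200,0,12,0,0,240,0,12,0,0,280,0,12,0,-10,315,0,12,0,-15,330,0,12,0,-15,330,0,12,0]
}}

```text
time_s: 13.83
tool_pos: [0.5475, 0.0596, 0.1986]
tool_rot: [174.3, 89.9, 103.5]
force: [0.7, 0.2, 0.7]
grip_width: 0.0868
```

```bash

python3 - <<'E'
from h import *
import fit
o,d,T,P=wshot("w5")
shell(seg(P,(597,82),50,14))
q=seg(P,(597,82),50,14);m=d["frame"].copy()
for g in((613,-86),(480,-13)):
    q=seg(P,g,40,48);print(cv2.minEnclosingCircle(np.float32(q[:,:2])))
d=read_camera("top");P=cloud(d,c2w(d))*1000
cv2.imwrite("pics/t5.png",d["frame"])
shell(seg(P,(442,-357),70,25));q=seg(P,(564,-342),40,40);print(cv2.minEnclosingCircle(np.float32(q[:,:2])))
E
```

```text
t 13.83 tcp [547.5  59.6 198.6] jawyaw -70.7 xaxis [-0.     0.002 -1.   ] F [0.7 0.2 0.7] w 86.8
n 1385 zmax 45.2
rect [597.9  81.8] [47.6 49.2] 63.14573287963867 axis -163.4
 at -8 width 43.7 mid [605.6  84.2]
 at 0 width 43.9 mid [597.9  81.8]
 at 8 width 43.0 mid [590.2  79.6]
n 1385 zmax 45.2
n 592 zmax 56.8
((613.03955078125, -85.3592758178711), 26.702852249145508)
n 475 zmax 88.1
((480.873046875, -12.314936637878418), 18.984283447265625)
n 409 zmax 49.9
rect [ 439.3 -356.5] [100.9  41.7] 9.295239448547363 axis -172.8
 at -8 width 39.8 mid [ 447.2 -354.7]
 at 0 width 41.1 mid [ 439.4 -356.9]
 at 8 width 40.9 mid [ 431.4 -357.3]
n 302 zmax 55.0
((563.2034301757812, -341.0248107910156), 26.891658782958984)
```

View pics/w5.png

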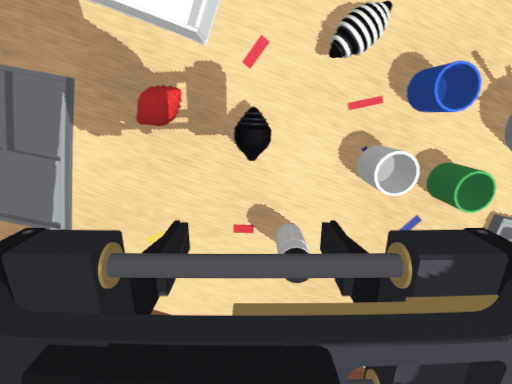

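View pics/t5.png

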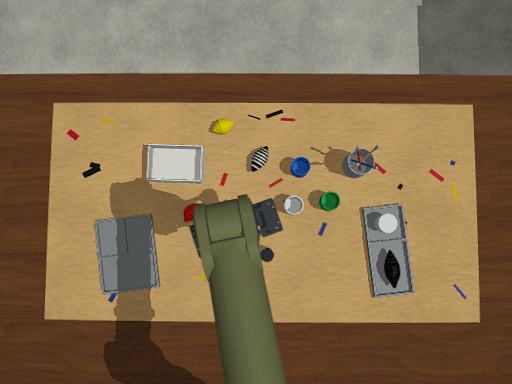

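Call:
{"fn": "servo_tool", "kwargs": {
  "rows": [25,11,-10,-1,0,45,20,-30,-1,0,50.5,22,-60,-1,0,50.5,22,-95,-1,0,50.5,22,-130,-1,0,50.5,22,-155,-1,0,50.5,22,-170,-1,0,50.5,22,-178,-1,0,50.5,22,-181,-1,0,50.5,22,-181,-1,0]
}}

```text
time_s: 14.77
tool_pos: [0.5999, 0.0739, 0.0172]
tool_rot: [-57.6, 90.0, -130.0]
force: [0.2, -0.8, -0.1]
grip_width: 0.087
```

Call:
{"fn": "servo_tool", "kwargs": {
  "rows": [0,0,0,0,0.4,0,0,0,0,0.7,0,0,0,0,0.7,0,0,0,0,0.7,0,0,0,0,0.7,0,0,0,0,0.7,0,0,0,0,0.7,0,0,0,0,0.7,0,0,0,0,0.7,0,0,0,0,0.7]
}}

```text
time_s: 15.6
tool_pos: [0.5996, 0.0758, 0.0177]
tool_rot: [154.9, 90.0, 82.7]
force: [-0.1, 1.0, 2.7]
grip_width: 0.0435
```

```bash

python3 - <<'E'
from h import *
o,d,T,P=wshot("w6")
print(o["qpos"].round(2),o["joint_velocities"].round(2))
d=read_camera("scene");cv2.imwrite("pics/s6.png",cv2.resize(d["frame"][100:250,180:380],None,fx=3.5,fy=3.5))
E
```

```text
t 15.6 tcp [599.6  75.8  17.7] jawyaw -72.2 xaxis [ 0.  0. -1.] F [-0.1  1.   2.7] w 43.5
[ 11.83  26.37 -26.25 101.39  13.78  55.41 -92.16] [ 0.05  0.02  0.06 -0.05  0.03 -0.01  0.01]
```

View pics/w6.png

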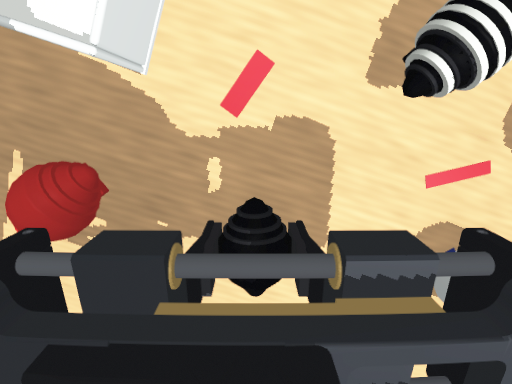

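View pics/s6.png

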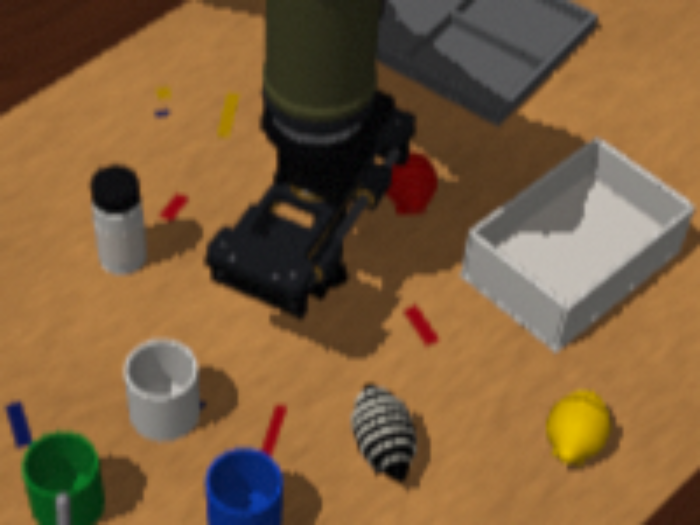

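Call:
{"fn": "servo_tool", "kwargs": {
  "rows": [0,0,20,0,0.7,0,0,55,0,0.7,0,0,90,0,0.7,-10,15,120,0,0.7,-30,45,120,-4,0.7,-50,80,120,-8,0.7,-70,115,120,-10,0.7,-90,150,120,-10,0.7,-110,185,120,-10,0.7,-130,220,120,-10,0.7]
}}

```text
time_s: 16.53
tool_pos: [0.4687, 0.296, 0.1373]
tool_rot: [27.9, 89.9, -54.4]
force: [0.3, -0.3, -0.3]
grip_width: 0.0433
```

Call:
{"fn": "servo_tool", "kwargs": {
  "rows": [-20,30,0,0,0.7,-35,55,0,0,0.7,-43,69,0,0,0.7,-44,73,0,0,0.7,-44,73,0,0,0.7,-44,73,0,0,0.7]
}}

```text
time_s: 17.03
tool_pos: [0.4268, 0.3667, 0.1371]
tool_rot: [1.9, 89.9, -80.5]
force: [-0.7, -0.2, -0.3]
grip_width: 0.0434
```

```bash

python3 - <<'E'
from h import *
import fit
o,d,T,P=wshot("w7")
p=P.reshape(-1,3);s=(np.hypot(p[:,0]-477,p[:,1]-376)<170)
print(fit.fit("wide",p[s],(477,376)))
E
```

```text
t 17.03 tcp [426.8 366.7 137.1] jawyaw -82.4 xaxis [ 0.    -0.002 -1.   ] F [-0.7 -0.2 -0.3] w 43.4
(array([477.04878419, 377.74359182, 367.79157123]), np.float64(0.034924447536468506))
```

View pics/w7.png

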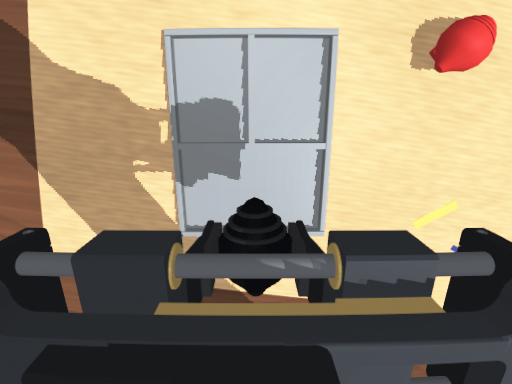

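Call:
{"fn": "servo_tool", "kwargs": {
  "rows": [-1,3.5,-25,0,0.7,-1,3.5,-60,0,0.7,-1,3.5,-85,0,0.7,-1,3.5,-100,0,0.7,-1,3.5,-108,0,0.7,-1,3.5,-111,0,0.7,-1,3.5,-112.5,0,0.7,-1,3.5,-113,0,0.7,-1,3.5,-113,0,0.7]
}}

```text
time_s: 17.83
tool_pos: [0.4256, 0.3722, 0.0256]
tool_rot: [110.7, 89.9, 28.4]
force: [-0.6, 0.1, -0.6]
grip_width: 0.0432
```

Call:
{"fn": "servo_tool", "kwargs": {
  "rows": [0,0,-1,0,0.7,0,0,-2,0,0.7,0,0,-2.3,0,0.7,0,0,-2.3,0,0.7]
}}

```text
time_s: 18.17
tool_pos: [0.4249, 0.372, 0.0227]
tool_rot: [98.8, 90.0, 16.5]
force: [-0.2, 0.0, 1.7]
grip_width: 0.0429
```

Call:
{"fn": "servo_tool", "kwargs": {
  "rows": [0,0,0,0,0.5,0,0,0,0,0.36,0,0,0,0,0.36,0,0,0,0,0.36,0,0,15,0,0.36,0,0,45,0,0.36,0,0,80,0,0.2,0,0,120,0,0,10,-25,150,0,0,20,-60,150,0,0]
}}

```text
time_s: 19.0
tool_pos: [0.4462, 0.3178, 0.1794]
tool_rot: [123.3, 89.3, 41.4]
force: [1.6, 0.2, -0.3]
grip_width: 0.0746
```

Call:
{"fn": "servo_tool", "kwargs": {
  "rows": [10,-38,0,0,0,20,-76,0,0,0,25,-115,0,0,0,30,-155,0,0,0,35,-195,0,0,0,35,-235,0,0,0,35,-275,0,0,0,35,-305,0,0,0,35,-324,0,0,0,35,-324,0,0,0]
}}

```text
time_s: 19.83
tool_pos: [0.4792, -0.0177, 0.1719]
tool_rot: [-23.3, 89.9, -106.0]
force: [-0.3, -0.1, -0.8]
grip_width: 0.0869
```

```bash

python3 - <<'E'
from h import *
o,d,T,P=wshot("w8")
q=seg(P,(613,-86),40,48);print(cv2.minEnclosingCircle(np.float32(q[:,:2])))
d=read_camera("scene");P=cloud(d,c2w(d))*1000
cv2.imwrite("pics/s8.png",d["frame"])
shell(seg(P,(425,370),50,25))
q=seg(P,(480,-12),40,80);print(cv2.minEnclosingCircle(np.float32(q[:,:2])))
E
```

```text
t 19.83 tcp [479.2 -17.7 171.9] jawyaw -82.7 xaxis [-0.001 -0.002 -1.   ] F [-0.3 -0.1 -0.8] w 86.9
n 842 zmax 57.0
((612.8790283203125, -85.190673828125), 26.185739517211914)
n 171 zmax 50.9
rect [427.4 367.6] [52.1 40.9] 40.24592971801758 axis -162.5
 at -8 width 39.8 mid [434.6 371.3]
 at 0 width 38.2 mid [426.9 369. ]
 at 8 width 28.6 mid [421. 361.]
n 137 zmax 90.6
((480.83477783203125, -13.961660385131836), 19.051698684692383)
```

View pics/s8.png

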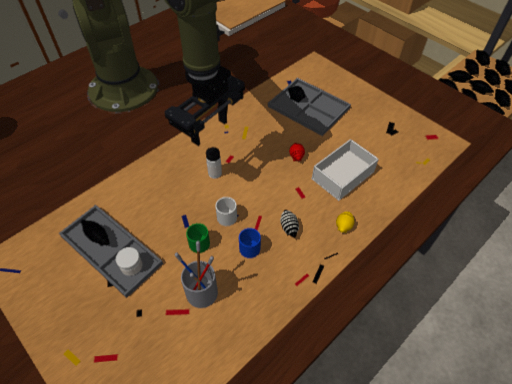

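Call:
{"fn": "servo_tool", "kwargs": {
  "rows": [1.3,5,0,0,0,1.3,5,-15,0,0,1.3,5,-45,0,0,1.3,5,-80,0,0,1.3,5,-105,0,0,1.3,5,-120,0,0,1.3,5,-127,0,0,1.3,5,-130,0,0,1.3,5,-130,0,0.3,1.3,5,-130,0,0.7]
}}

```text
time_s: 20.77
tool_pos: [0.4819, -0.0065, 0.0432]
tool_rot: [82.6, 89.9, 0.4]
force: [0.3, 0.1, 0.5]
grip_width: 0.0802
```

Call:
{"fn": "servo_tool", "kwargs": {
  "rows": [0,0,0,0,0.75,0,0,0,0,0.75,0,0,0,0,0.75,0,0,0,0,0.75,0,0,0,0,0.75,0,0,0,0,0.75,0,0,0,0,0.75,0,0,0,0,0.75,0,0,0,0,0.75,0,0,0,0,0.75]
}}

```text
time_s: 21.6
tool_pos: [0.4811, -0.0076, 0.0423]
tool_rot: [25.8, 90.0, -56.4]
force: [0.2, -2.2, 1.8]
grip_width: 0.0378
```

Call:
{"fn": "servo_tool", "kwargs": {
  "rows": [0,0,20,0,0.75,0,0,55,0,0.75,0,10,90,0,0.75,0,35,105,0,0.75,5,75,105,0,0.75,10,115,105,0,0.75,15,155,105,0,0.75,20,195,105,0,0.75,25,235,105,0,0.75,30,275,105,0,0.75]
}}

```text
time_s: 22.43
tool_pos: [0.5103, 0.2699, 0.1468]
tool_rot: [-104.8, 89.9, 172.9]
force: [0.3, 0.1, -0.9]
grip_width: 0.0375
```

Call:
{"fn": "servo_tool", "kwargs": {
  "rows": [3,40,0,0,0.75,6,80,0,0,0.75,8,115,0,0,0.75,8,140,0,0,0.75,8,152,0,0,0.75,8,155,0,0,0.75,8,155,0,0,0.75,8,155,0,0,0.75]
}}

```text
time_s: 23.1
tool_pos: [0.5196, 0.4206, 0.1467]
tool_rot: [-12.7, 89.9, -95.1]
force: [-0.6, -0.4, -0.7]
grip_width: 0.0376
```

```bash

python3 - <<'E'
from h import *
import fit
o,d,T,P=wshot("w9")
p=P.reshape(-1,3);s=(np.hypot(p[:,0]-477,p[:,1]-376)<170)
x,f=fit.fit("wide",p[s],(477,376));print(x,f)
a=np.radians(x[2]);R=np.array([[np.cos(a),-np.sin(a)],[np.sin(a),np.cos(a)]])
for c in((48,38.5),(48,-38.5)):print(x[:2]+R@c)
E
```

```text
t 23.1 tcp [519.6 420.6 146.7] jawyaw -82.4 xaxis [-0.    -0.002 -1.   ] F [-0.6 -0.4 -0.7] w 37.6
[477.48834068 377.90904381   7.71105727] 0.09531772136688232
[519.88846123 422.50141735]
[530.22012323 346.19770341]
```

View pics/w9.png

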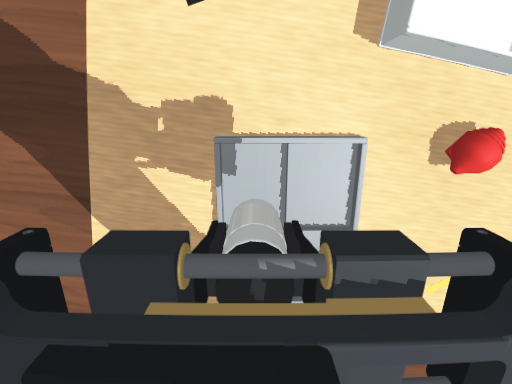

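Call:
{"fn": "servo_tool", "kwargs": {
  "rows": [0,2,-25,0,0.75,0,2,-55,0,0.75,0,2,-75,0,0.75,0,2,-88,0,0.75,0,2,-94,0,0.75,0,2,-97,0,0.75,0,2,-98,0,0.75,0,2,-98,0,0.75]
}}

```text
time_s: 23.82
tool_pos: [0.5197, 0.4252, 0.0504]
tool_rot: [117.1, 89.9, 34.8]
force: [0.9, -0.1, -0.8]
grip_width: 0.0377
```

Call:
{"fn": "servo_tool", "kwargs": {
  "rows": [0,-1,-1,0,0.75,0,-1,-2,0,0.75,0,-1,-2.5,0,0.75,0,-1,-2.5,0,0.75]
}}

```text
time_s: 24.15
tool_pos: [0.5193, 0.4241, 0.0474]
tool_rot: [104.7, 89.9, 22.4]
force: [0.3, 0.3, 1.7]
grip_width: 0.0376
```

Call:
{"fn": "servo_tool", "kwargs": {
  "rows": [0,0,0,0,0.5,0,0,0,0,0.36,0,0,0,0,0.36,0,0,0,0,0.3,0,0,15,0,0.3,0,0,45,0,0.3,0,0,80,0,0.2,0,0,115,0,0,0,-25,130,0,0,0,-60,130,0,0]
}}

```text
time_s: 24.98
tool_pos: [0.519, 0.3697, 0.1835]
tool_rot: [132.0, 89.4, 50.1]
force: [-0.1, 0.1, 0.2]
grip_width: 0.08
```

```bash

python3 - <<'E'
from h import *
o,d,T,P=wshot("w10")
print(o["qpos"].round(1))
E
```

```text
t 24.98 tcp [519.  369.7 183.5] jawyaw -81.9 xaxis [ 0.007  0.009 -1.   ] F [-0.1  0.1  0.2] w 80.0
[ -10.    21.5  -35.2   88.5   12.7   73.4 -128.7]
```

Call:
{"fn": "servo_tool", "kwargs": {
  "rows": [8,-40,0,7,0,16,-80,0,14,0,24,-120,0,21,0,32,-160,0,28,0,40,-200,0,35,0,48,-240,0,42,0,56,-280,0,49,0,64,-320,0,56,0,72,-360,0,63,0,80,-395,0,70,0]
}}

```text
time_s: 25.87
tool_pos: [0.5961, -0.0193, 0.1778]
tool_rot: [-13.5, 89.9, -28.6]
force: [1.2, 0.6, 0.7]
grip_width: 0.0869
```

Call:
{"fn": "servo_tool", "kwargs": {
  "rows": [6,-30,0,7,0,10,-50,0,14,0,12,-54,-10,20,0,12,-54,-20,20,0,12,-54,-20,20,0]
}}

```text
time_s: 26.28
tool_pos: [0.6066, -0.0714, 0.1548]
tool_rot: [156.4, 89.8, 160.8]
force: [-0.7, -0.4, 0.2]
grip_width: 0.0872
```

```bash

python3 - <<'E'
from h import *
o,d,T,P=wshot("w11")
print(o["qpos"].round(1))
f=d["frame"];q=seg(P,(613,-86),40,48);print(cv2.minEnclosingCircle(np.float32(q[:,:2])))
E
```

```text
t 26.28 tcp [606.6 -71.4 154.8] jawyaw 4.4 xaxis [-0.003  0.001 -1.   ] F [-0.7 -0.4  0.2] w 87.2
[ 33.3  20.2 -35.7  93.6  12.3  70.4  -0.4]
n 659 zmax 56.9
((612.9337158203125, -85.25624084472656), 25.96060562133789)
```

View pics/w11.png

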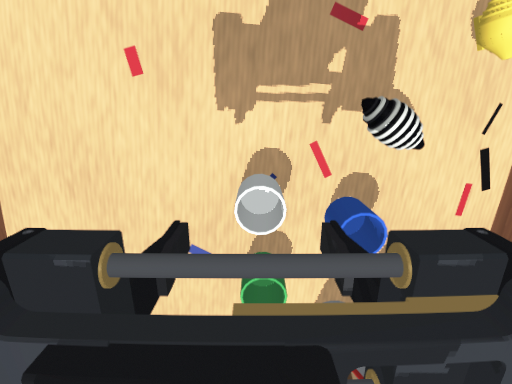

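Call:
{"fn": "servo_tool", "kwargs": {
  "rows": [3,-8,0,0,0,6,-14,-5,0,0,6,-14,-30,0,0,6,-14,-65,0,0,6,-14,-90,0,0,6,-14,-105,0,0,6,-14,-112,0,0,6,-14,-115,0,0,6,-14,-115,0,0,6,-14,-115,0,0],
  "force": 10
}}

```text
time_s: 27.17
tool_pos: [0.6152, -0.0856, 0.043]
tool_rot: [-15.8, 89.9, -11.2]
force: [0.1, -0.1, 0.5]
grip_width: 0.0871
```

Call:
{"fn": "servo_tool", "kwargs": {
  "rows": [0,0,0,0,0.3,0,0,0,0,0.6,0,0,0,0,0.6,0,0,0,0,0.6,0,0,0,0,0.6,0,0,0,0,0.6,0,0,0,0,0.6,0,0,0,0,0.6,0,0,0,0,0.6,0,0,0,0,0.6]
}}

```text
time_s: 28.0
tool_pos: [0.614, -0.0857, 0.0417]
tool_rot: [-123.0, 90.0, -118.4]
force: [-0.3, 0.8, 2.0]
grip_width: 0.0509
```

Call:
{"fn": "servo_tool", "kwargs": {
  "rows": [0,0,20,0,0.6,0,0,55,0,0.6,0,10,90,0,0.6,-5,35,110,3,0.6,-14,73,110,3,0.6,-22,112,110,3,0.6,-30,150,110,3,0.6,-38,190,110,3,0.6,-46,228,110,3,0.6,-54,266,110,3,0.6]
}}

```text
time_s: 28.83
tool_pos: [0.5593, 0.1822, 0.1517]
tool_rot: [-18.9, 90.0, -11.3]
force: [0.5, 0.1, -0.3]
grip_width: 0.0509
```

Call:
{"fn": "servo_tool", "kwargs": {
  "rows": [-8,40,0,0,0.6,-15,80,0,0,0.6,-22,115,0,0,0.6,-28,145,0,0,0.6,-30,160,0,0,0.6,-30,166,0,0,0.6,-30,166,0,0,0.6,-30,166,0,0,0.6]
}}

```text
time_s: 29.5
tool_pos: [0.5306, 0.3451, 0.1512]
tool_rot: [-100.9, 89.9, -93.3]
force: [1.1, -0.7, -0.1]
grip_width: 0.0503
```

```bash

python3 - <<'E'
from h import *
o,d,T,P=wshot("w12")
print(o["qpos"].round(1))
q=seg(P,(519,423),40,80);print(cv2.minEnclosingCircle(np.float32(q[:,:2])))
d=read_camera("top");cv2.imwrite("pics/t12.png",cv2.resize(d["frame"][130:330,80:340],None,fx=3,fy=3))
E
```

```text
t 29.5 tcp [530.6 345.1 151.2] jawyaw 7.5 xaxis [-0.    -0.001 -1.   ] F [ 1.1 -0.7 -0.1] w 50.3
[ -1.   25.4 -44.5  90.4  18.5  71.9 -41. ]
n 1909 zmax 94.0
((517.407958984375, 423.8996276855469), 18.456541061401367)
```

View pics/w12.png

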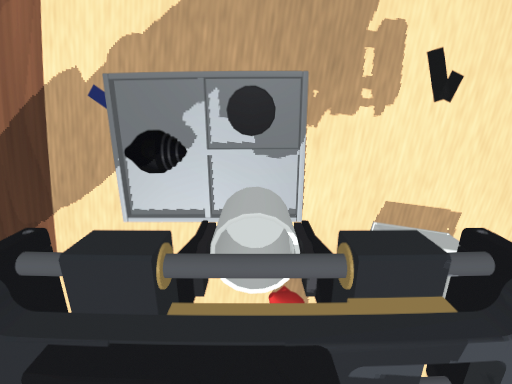

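View pics/t12.png

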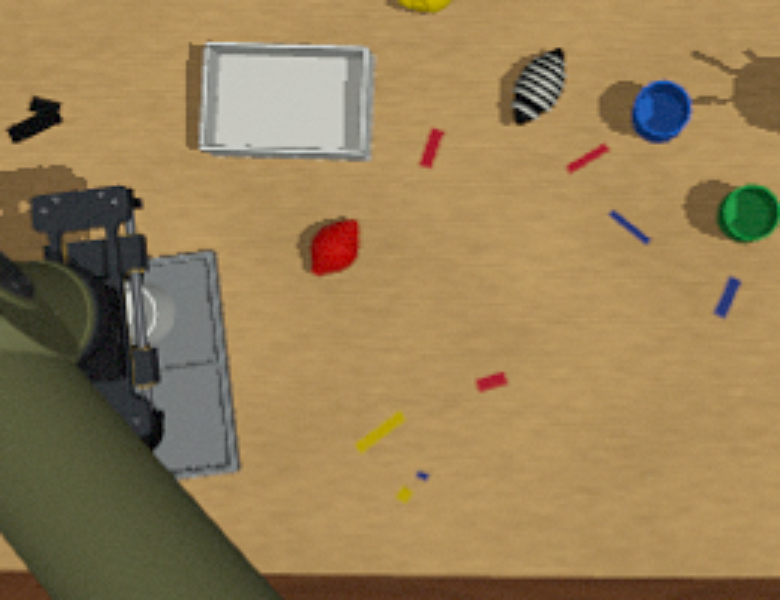

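Call:
{"fn": "servo_tool", "kwargs": {
  "rows": [0,0,-25,0,0.6,0,0,-55,0,0.6,0,0,-78,0,0.6,0,0,-92,0,0.6,0,0,-98,0,0.6,0,0,-101,0,0.6,0,0,-103,0,0.6,0,0,-103,0,0.6]
}}

```text
time_s: 30.27
tool_pos: [0.5308, 0.3467, 0.0497]
tool_rot: [21.8, 89.9, 29.4]
force: [-0.3, -0.2, -0.6]
grip_width: 0.0506
```

Call:
{"fn": "servo_tool", "kwargs": {
  "rows": [0,0,-1,0,0.6,0,0,-2,0,0.6,0,0,-2.4,0,0.6,0,0,-2.4,0,0.6]
}}

```text
time_s: 30.6
tool_pos: [0.5303, 0.3467, 0.0468]
tool_rot: [14.3, 89.9, 21.9]
force: [-0.1, 0.6, 0.3]
grip_width: 0.0506
```

Call:
{"fn": "servo_tool", "kwargs": {
  "rows": [0,0,-0.3,0,0.4,0,0,-0.3,0,0.24,0,0,-0.3,0,0.24,0,0,-0.3,0,0.24,0,0,15,0,0.24,0,0,45,0,0.24,0,0,80,0,0.24,0,0,120,0,0,0,-30,150,0,0,0,-70,170,0,0]
}}

```text
time_s: 31.43
tool_pos: [0.5294, 0.2845, 0.22]
tool_rot: [40.0, 89.6, 48.0]
force: [1.4, -0.9, -0.0]
grip_width: 0.0789
```

Call:
{"fn": "servo_tool", "kwargs": {
  "rows": [0,-40,0,0,0,0,-80,0,0,0,0,-100,0,0,0,0,-100,0,0,0,0,-100,0,0,0,0,-100,0,0,0]
}}

```text
time_s: 31.93
tool_pos: [0.5298, 0.1811, 0.2155]
tool_rot: [32.5, 89.9, 40.2]
force: [0.0, 0.5, -0.4]
grip_width: 0.087
```

```bash

python3 - <<'E'
from h import *
import fit
o,d,T,P=wshot("w13")
def loc(P,k,x):
    a=np.radians(x[2]);R=np.array([[np.cos(a),-np.sin(a)],[np.sin(a),np.cos(a)]])
    for n,g,r,zl in k:
        s=(np.hypot(P[...,0]-g[0],P[...,1]-g[1])<r)&(P[...,2]>zl)&(P[...,2]<110);q=P[s]
        c,rad=cv2.minEnclosingCircle(np.float32(q[:,:2]))
        print(n,len(q),"ztop",np.percentile(q[:,2],[50,95]).round(1),"c",np.round(c,1),"r",round(rad,1),"in tray",(R.T@(np.array(c)-x[:2])).round(1))
kw=[("jar",(518,423),40,82),("cup",(530,346),38,52),("short",(425,370),50,22)]
kl=[("long",(442,-357),60,22),("pot",(564,-342),40,42)]
XW=[477.3,377.6,7.8];XL=[490.7,-351.3,6.75]
loc(P,kw,XW)
for n in("scene","top"):
    d=read_camera(n);cv2.imwrite(f"pics/{n}13.png",d["frame"]);P=cloud(d,c2w(d))*1000;print(n);loc(P,kw if 0 else kl,XL)
    try: loc(P,kw,XW)
    except Exception as e: print(e)
E
```

```text
t 31.93 tcp [529.8 181.1 215.5] jawyaw 7.7 xaxis [ 0.001  0.001 -1.   ] F [ 0.   0.5 -0.4] w 87.0Traceback (most recent call last):
  File "<stdin>", line 13, in <module>
  File "<stdin>", line 9, in loc
    return _quantile_unchecked(
        a, q, axis, out, overwrite_input, method, keepdims, weights)
    return _ureduce(a,
                    func=_quantile_ureduce_func,
    ...<5 lines>...
                    overwrite_input=overwrite_input,
                    method=method)
    r = func(a, **kwargs)
    result = _quantile(arr,
                       quantiles=q,
    ...<2 lines>...
                       out=out,
                       weights=wgt)
    slices_having_nans = np.isnan(arr[-1, ...])
                                  ~~~^^^^^^^^^
IndexError: index -1 is out of bounds for axis 0 with size 0
```

View pics/w13.png

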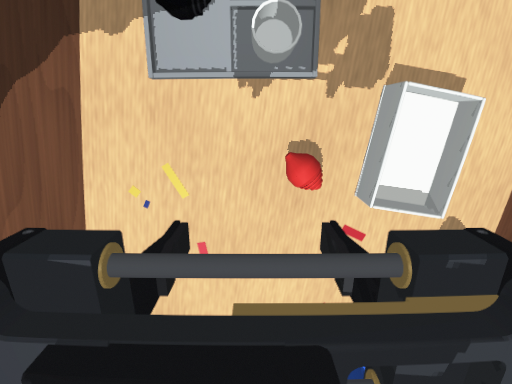

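Call:
{"fn": "servo_tool", "kwargs": {
  "rows": [0,-40,0,0,0,0,-80,0,0,0,0,-120,0,0,0,0,-150,0,0,0,0,-150,0,0,0]
}}

```text
time_s: 32.4
tool_pos: [0.5303, 0.0231, 0.2143]
tool_rot: [-107.9, 89.8, -100.7]
force: [1.2, -0.4, -1.1]
grip_width: 0.0871
```

```bash

cat > chk.py <<'E'
from h import *
def loc(P,k,x):
    a=np.radians(x[2]);R=np.array([[np.cos(a),-np.sin(a)],[np.sin(a),np.cos(a)]])
    for n,g,r,zl in k:
        s=(np.hypot(P[...,0]-g[0],P[...,1]-g[1])<r)&(P[...,2]>zl)&(P[...,2]<110);q=P[s]
        if len(q)<5: print(n,"few");continue
        c,rad=cv2.minEnclosingCircle(np.float32(q[:,:2]))
        print(n,len(q),"ztop",np.percentile(q[:,2],[50,95]).round(1),"c",np.round(c,1),"r",round(rad,1),"in tray",(R.T@(np.array(c)-x[:2])).round(1))
kw=[("jar",(518,423),40,82),("cup",(530,346),38,52),("short",(425,370),50,22)]
kl=[("long",(442,-357),60,22),("pot",(564,-342),40,42)]
XW=[477.3,377.6,7.8];XL=[490.7,-351.3,6.75]
kb=[("painted",(742,8),55,20),("tub",(727,239),95,45),("can",(729,-264),60,70)]
for n in("scene","top"):
    d=read_camera(n);cv2.imwrite(f"pics/{n}13.png",d["frame"]);P=cloud(d,c2w(d))*1000;print(n);loc(P,kl,XL);loc(P,kw,XW)
    print("now");loc(P,kb,[0,0,0]);print("before");loc(np.load(n+"P.npz")["P"]*1000,kb,[0,0,0])
E
python3 chk.py
```

```text
scene
long 467 ztop [41.7 49.8] c [ 440.1 -355.8] r 50.2 in tray [-50.7   1.5]
pot 414 ztop [51.8 54.3] c [ 564.3 -340.7] r 26.5 in tray [74.4  1.9]
jar 110 ztop [92.3 95.5] c [518.6 420.5] r 21.1 in tray [46.7 36.9]
cup 102 ztop [58.5 64.1] c [530.  344.4] r 28.2 in tray [ 47.7 -40.1]
short 178 ztop [40.1 50.6] c [427.7 367.3] r 30.4 in tray [-50.6  -3.4]
now
painted 360 ztop [36.  43.7] c [743.3   5. ] r 40.6 in tray [743.3   5. ]
tub 455 ztop [52.4 56.7] c [728.4 239.7] r 89.6 in tray [728.4 239.7]
can 432 ztop [ 86.1 102.1] c [ 726.8 -261.5] r 36.6 in tray [ 726.8 -261.5]
before
painted 359 ztop [35.9 43.6] c [742.9   6.1] r 41.6 in tray [742.9   6.1]
tub 444 ztop [52.5 56.3] c [728.9 239.2] r 88.6 in tray [728.9 239.2]
can 432 ztop [ 85.9 100.3] c [ 726.8 -262.2] r 36.4 in tray [ 726.8 -262.2]
top
long 410 ztop [40.3 48.8] c [ 439.3 -356.8] r 50.6 in tray [-51.7   0.6]
pot 302 ztop [50.7 54.4] c [ 563.3 -340.1] r 26.7 in tray [73.4  2.6]
jar 169 ztop [92.4 95.9] c [515.  423.4] r 18.9 in tray [43.6 40.3]
cup 94 ztop [59.9 64.4] c [528.  345.2] r 26.4 in tray [ 45.8 -39. ]
short 254 ztop [42.2 50.6] c [415.1 375.6] r 37.2 in tray [-61.9   6.4]
now
painted 311 ztop [36.1 44.3] c [740.4   8.1] r 40.7 in tray [740.4   8.1]
tub 327 ztop [53.1 57. ] c [726.3 238.6] r 88.0 in tray [726.3 238.6]
can 210 ztop [ 86.9 103.9] c [ 727.1 -261.2] r 37.0 in tray [ 727.1 -261.2]
before
painted 311 ztop [35.2 44. ] c [741.1   9.5] r 40.9 in tray [741.1   9.5]
tub 325 ztop [52.9 57.1] c [726.3 238.5] r 87.9 in tray [726.3 238.5]
can 212 ztop [ 87.3 102.6] c [ 727.  -261.2] r 37.1 in tray [ 727.  -261.2]
```

View pics/scene13.png

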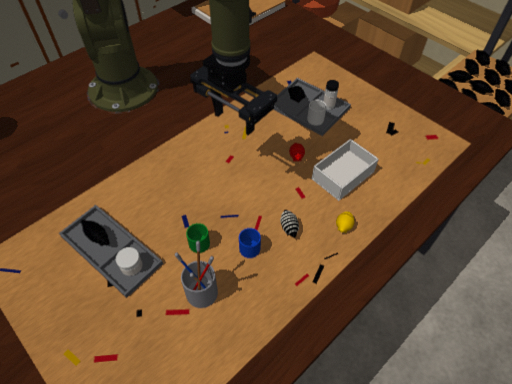

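View pics/top13.png

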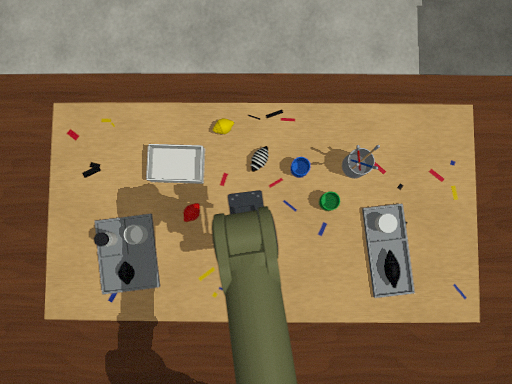

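```bash
python3 -c "
from cell import *
print(sign_off())"
```

```text
the job is handed in; nothing more can be done
None
```

Both painting kits are made up and the job is handed in, at about 32.5 s of the 128 s allowed.

- **Long tray:** the long black shell is in the longer compartment and the lidded pot in the shorter one.
- **Wide tray:** the short black shell is in the big compartment. The tall jar is in the +y small compartment and the white cup in the −y one.

**Position and height:** the last scene and top pictures show everything upright inside its compartment. Measured tops were about 49–50 mm for the long shell, 51–52 for the pot, 50–51 for the short shell, 92 for the jar and 59–60 for the cup. That is within about 2 mm of each thing's height plus the 5 mm floor. Centres were mostly within 1–5 mm of the compartment centres.

**Bystanders:** the tub, the brush can and the banded shell were within about 1.5 mm of their starting positions, which is within the measurement noise. The red and yellow shells and the blue and green cups were left alone.

**Checks that failed or disagreed:**
- The last top view put the short shell about 12 mm off centre, while the scene view and the placing pose put it within about 4 mm. I took the top view as contaminated, probably by stray points near the tray wall, and the pictures show the shell clear of the walls.
- The last wrist picture cut off part of the wide tray, so the final check there rests on the two fixed cameras.
- At the short-shell grasp the arm stood about 6 mm off its commanded y. The grip still held at 43.5 mm and the shell was set down as intended.

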